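# Swing in the tote's bail and stack the chemistry caddy

### The job

In the darkroom, the blue bail-arm tote has one wire bail already lying in across its top, but the other still sticks out past its end. Swing that bail fully in, then lift the white caddy by its orange handle and set it gently, upright, on the two bails, centred on the tote and with its length along the tote's. Leave the grey caddy where it is.

Things in the scene. Friction and masses are not known exactly. Their poses are not given: they have to be found in the camera images.
- tote: Blue open tote, 240 (x) x 160 (y) x 90 mm high, fixed; origin: centre of underside, z up. Two U-shaped bails of 8 mm steel wire hinge at the rim, 98 mm up, at x = -108 and +108; legs 60, crossbar 155 mm along y. The -x bail is fixed, lying in: bar at x = -48, z = 98. The +x one is bail; in, its bar is at x = +48, z = 98. Bar tops (102 mm up) carry the load. Jars inside: under 50 mm high.
- bail (a joint): Swinging bail at the tote's +x end, rad: 0 = level, fully in (stop); pi/2 = upright; 2.75 = out past the end (stop). It swings over the top. Its crossbar's middle, in the tote's frame: x = 108 - 60 cos(q), y = 0, z = 98 + 60 sin(q) mm. Stiff hinge: it stays where it is left; about 1 to 2.5 N at the bar moves it.
- white_caddy_handle (a point): Middle of the orange handle bar of the loose white caddy, 105 mm above its underside. Caddy 150 (its x) x 100 mm (y), walls 50 mm high, about 0.5 kg, with six amber bottles fixed in it, 61 mm high from the underside. The bar runs along x over the centre: 16 mm wide, 14 mm high, 132 mm free between end posts. z up.
- grey_caddy: Loose grey caddy of the same shape and size as the white one, with a black handle (top 112 mm up), holding two tongs. Origin: centre of its underside, x along its handle, z up. Not to be moved.
Mind the look-alikes: they are no part of the job. Leave any green look-alike of the part that bears white_caddy_handle alone.

How it is judged (in metres and radians):
On the way:
1. the bail is swung fully in (value of joint bail below 0.17 rad), for 0.2 s.
At the end, for the whole second after the job is handed in: Bail in (under 0.17 rad); white caddy at rest on the two bails: handle middle within 20 mm of the tote's centre along and across it and 195 to 219 mm above its underside, tilt under 0.15 rad, length within 0.21 rad of the tote's; grey caddy within 30 mm of its start (value of joint bail below 0.17 rad and x of white_caddy_handle in the frame of tote between -0.02 and 0.02 m and y of white_caddy_handle in the frame of tote between -0.02 and 0.02 m and z of white_caddy_handle in the frame of tote between 0.195 and 0.219 m and angle between white_caddy_handle's own z axis and vertical below 0.15 rad and angle between the x axis of white_caddy_handle and the x axis of tote, either way round below 0.21 rad and linear speed of white_caddy below 0.02 m/s and distance of grey_caddy from where it was at the start of the episode below 0.03 m); the robot touches nothing.
It fails at once if the white caddy is dropped or slammed onto the tote (over 0.5 m/s within 30 mm of its seat) (linear speed of white_caddy above 0.5 m/s and horizontal distance between white_caddy_handle and tote below 0.08 m and z of white_caddy_handle in the frame of tote below 0.237 m).
It fails at once if the grey caddy is moved by more than 30 mm (distance of grey_caddy from where it was at the start of the episode above 0.03 m).
It also fails if it takes over 54 s, if anything falls off the work surface, if the arm or the gripper's body presses on something with over 40 N, if the wrist force passes 120 N, or if a joint passes its speed limit or range.

### The arm

A 6-joint arm with a two-finger parallel gripper is mounted at the origin on the work surface. World frame = base frame: x ahead of the robot, y to its left, z up, the work surface at z = 0. Lengths are in mm, angles in rad, forces in N, time in s.
With the tool pointing down it reaches from about 350 to 975 mm from the base axis. Payload 7.1 kg.
Tool frame: the origin (TCP) lies between the finger pads; the fingertips stand 17 mm ahead of it and the grasp point (between the pads) lies 2 mm behind it (tip_reach is the y of the fingertips in the tool frame, in mm); y points along the fingers, x is the direction in which the jaws open and shut, and the axes are right-handed (so a half turn about y gives the same grasp; the last joint's range is limited). The gripper opens to 88 mm and grips with 3 to 60 N. Pads are 20 mm wide; open, the fingers measure 115 mm over their backs; the gripper's body (75 mm by 178 mm) begins 61 mm behind the grasp point.
Start: joints at [-1.294, 0.423, 1.63, -0, 1.089, -0.019], TCP at [182.209, -597.833, 239.675] pointing down, gripper open.
Joint ranges: [-3, 3], [-0.9, 2.11], [0.09, 2.58], [-1.31, 4.45], [0.11, 2.69], [-2.54, 2.54]. Speed limits (rad/s): [2.39, 2.39, 3.01, 3.14, 3.14, 3.14].

### API

Orientations are given as a rotation vector (axis times angle).
In Python, from workcell import get_obs, get_image, camera_model, close_job, silhouettes, tip_of, tip_reach gives the robot as it stands. The module is installed in compiled form; this text tells all that it offers.
- The arm moves only by the tool arm_command, never from a script. Its argument "targets" is a list of rows, each a list of 4 numbers: the shift along the tool's x, y, z in mm, then the turn about the tool's y in rad. A call has 1 to 20 rows; each row shifts and turns the commanded pose from where the row before left it, along the tool's axes as they then stand; what a row does not reach is not made up. A row lasts 1/12 s, in which the tool goes at most 41.7 mm and 7.16 degrees, less where a joint would pass 70% of its speed; a pose out of reach is approached as far as the arm can. A call is refused whole if a number of a shift passes 41.7 or a number of a turn 0.125, either way. A call with a gripper value outside its range is refused whole. "gripper" is the opening in per cent of the stroke, from 0 (shut) to 100 (fully open), set as the call begins (left out, the last holds). The fingers move at their own pace and stop on an object; the grip force is fixed at half the most. Time passes only in rows, so rows that do not move let the fingers close. It gives the time, the measured TCP pose, the force and the opening at its end, in the units of the state.
- get_obs(): the state, without advancing time (a new reading comes with each control period).
- get_image(name): name is "scene" or "top" or "wrist"; returns the picture (400x640x3 uint8, blue, green, red); there is no depth.
- camera_model(name): a dict with "mtx" (3x3 intrinsics, pixels), "position" and "orientation" of the camera in the world. Camera axes: x right, y up, looking along -z (the intrinsics and any distortion apply to the point x, -y, -z); pixel columns grow to the right and rows downward; lengths in mm; the calibration is good to about 2 mm. A picture is of the moment at which its call begins: read the wrist's pose just before it. camera_model takes no time and is no camera call; for the wrist camera it gives the pose at the moment of the call.
- close_job(): hands the job in, once; it reports no verdict.
Trained networks look in the newest picture that a camera, given by its name, has taken for a name from the list of things; names that differ only in an ending like _2 or _b are one class to them, and where a whole thing is asked for, a point or a joint stands for the part that bears it (a point fixed in the world has none). Each returns a list of dicts, best first, with "conf" (0 to 1); they miss things now and then, are a little off and sometimes report something else, mostly with a low value. They report only what shows in the picture. A call takes as long as a camera call. They do not tell look-alikes from the thing itself.
- silhouettes(camera, thing): "pixels" (400x640 bool, what is visible of it) and "at" ([column, row] in pixels, amid what is visible of it).
- tip_of(camera, thing): "at" ([column, row] in pixels: a listed point, or the origin of a listed thing).
The state is a dict: "t": time; "qpos": joint angles; "qvel": joint speeds; "joint_torque": joint torques, N m; "ee_pos": TCP position; "orientation": TCP orientation; "ft_force": force on the tool from outside, world axes, zero at the start; "moment": the same for the moment, N m; "width": finger opening in mm.
Only numpy, scipy, OpenCV 4.12 (cv2) and the standard library are available. Lean on these libraries where they do the work, as an engineer would, in place of code of your own. Each camera call takes 0.05 s, during which the arm holds its last target. There are 200 camera calls.

## Working session

There is one attempt and no reset: what is moved stays moved. The work goes in short steps, Python scripts to look and compute and a tool call to move; the robot and the scene stay as the last step left them, time stands still between calls to the robot, and variables do not carry over. Pictures are saved under pics/ and viewed, about 8 in all and at most 12, crops included, and the job is handed in when it is done.

Besides the shell and the picture viewer there is one more tool, called after "Emit:" as name(argument=value, ...) on one line, values as JSON. arm_command: Moves the arm, as the interface text tells. Its arguments: {"type":"object","properties":{"targets":{"type":"array","items":{"type":"array","items":{"type":"number"}}},"gripper":{"type":"number"}},"required":["targets"]}

```bash
mkdir -p pics; cat > h.py <<'E'
import numpy as np, cv2
from scipy.spatial.transform import Rotation as R
from workcell import *
def cam(n):
    m=camera_model(n); o=np.array(m["orientation"],float)
    Rm=o if o.shape==(3,3) else (R.from_rotvec(o).as_matrix() if o.size==3 else R.from_quat(o).as_matrix())
    return np.array(m["mtx"]),np.array(m["position"],float),Rm
def ray(n,px,z,c=None):
    K,p,Rm=c or cam(n); d=np.linalg.inv(K)@[px[0],px[1],1]; d=Rm@(d*[1,-1,-1]); return p+d*(z-p[2])/d[2]
def proj(n,P,c=None):
    K,p,Rm=c or cam(n); q=Rm.T@(np.array(P,float)-p)*[1,-1,-1]; q=K@q; return q[:2]/q[2]
E
python3 - <<'E'
from h import *
print(camera_model("top"),camera_model("scene"),get_obs())
for n in("top","scene"):
    cv2.imwrite(f"pics/{n}0.png",get_image(n))
    for t in("tote","bail","white_caddy_handle","grey_caddy"):
        for f in(tip_of,silhouettes):
            print(n,t,f.__name__,[(np.round(d["at"],1).tolist(),round(d["conf"],2)) for d in f(n,t)])
E
```

```text
{'mtx': array([[393.20084683,   0.        , 324.88336464],
       [  0.        , 393.20084683, 198.20841346],
       [  0.        ,   0.        ,   1.        ]]), 'position': array([342.14043653, -67.04636805, 978.18731053]), 'orientation': array([ 0.13771726, -0.10450786, -1.55742102])} {'mtx': array([[363.3049806 ,   0.        , 314.69642413],
       [  0.        , 363.3049806 , 203.5507257 ],
       [  0.        ,   0.        ,   1.        ]]), 'position': array([898.4671905 , -46.21966284, 754.82692413]), 'orientation': array([0.44458291, 0.46304091, 1.57783941])} {'t': 0.0, 'qpos': array([-1.29399062e+00,  4.23852212e-01,  1.63067807e+00, -2.63052000e-05,
        1.08859563e+00, -1.90089575e-02]), 'qvel': array([ 1.58478664e-03,  1.39740450e-03,  2.55380992e-05, -7.00584294e-04,
       -4.50568239e-05,  9.93783582e-04]), 'joint_torque': array([-1.77860962e-03, -5.44637561e+01, -2.73664516e+01,  6.42987876e-02,
        2.28395441e-02, -1.21994112e-04]), 'ee_pos': array([ 182.06842105, -597.34301972,  238.89926476]), 'orientation': array([-1.33380094,  0.98945287, -0.98741221]), 'ft_force': array([-0.31433164,  0.19791413,  0.79545192]), 'moment': array([-0.01706599,  0.00043063,  0.01505641]), 'width': 87.40508003321709}
top tote call [([248.8, 197.8], 0.87)]
top tote call [([241.3, 194.8], 0.97), ([167.6, 192.4], 0.6)]Traceback (most recent call last):
  File "<stdin>", line 7, in <module>
ValueError: it knows: grey_caddy, tote, white_caddy_handle
```

```bash
python3 - <<'E'
from h import *
for n in("top","scene"):
    cv2.imwrite(f"pics/{n}1.png",get_image(n))
    for t in("tote","white_caddy_handle","grey_caddy"):
        for f,k in((tip_of,'tip'),(silhouettes,'sil')):
            print(n,t,k,[(np.round(d["at"],1).tolist(),round(d["conf"],2)) for d in f(n,t)])
E
```

```text
top tote tip [([251.9, 196.6], 0.85)]
top tote sil [([241.4, 191.5], 0.59)]
top white_caddy_handle tip [([451.5, 301.0], 0.9), ([320.5, 113.3], 0.85)]
top white_caddy_handle sil [([319.6, 123.4], 0.89), ([382.3, 222.9], 0.84), ([447.2, 301.9], 0.7), ([478.5, 208.2], 0.64)]
top grey_caddy tip [([406.9, 143.6], 0.58)]
top grey_caddy sil [([411.7, 141.0], 0.71)]
scene tote tip [([401.7, 235.5], 0.96)]
scene tote sil [([412.2, 228.7], 0.9)]
scene white_caddy_handle tip [([217.3, 126.8], 0.94), ([157.5, 197.7], 0.7), ([325.3, 298.1], 0.68), ([264.3, 186.1], 0.59)]
scene white_caddy_handle sil [([164.2, 212.2], 0.86), ([325.5, 311.6], 0.67), ([220.8, 145.8], 0.61), ([262.6, 205.7], 0.57)]
scene grey_caddy tip [([227.3, 287.6], 0.59)]
scene grey_caddy sil [([217.3, 283.8], 0.66)]
```

View pics/top1.png

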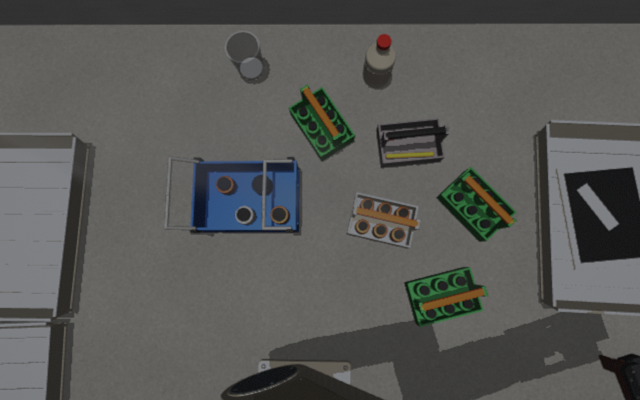

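View pics/scene1.png

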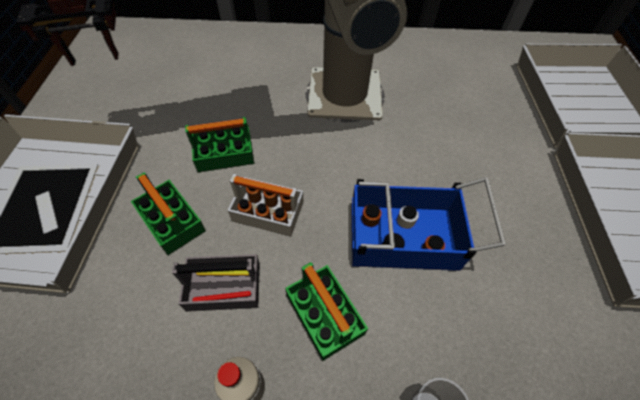

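Top view: the white caddy is at about (385,218), with its orange bar running from (357,210) to (418,224). The possible mix-ups are the green caddies at (320,122), (478,205) and (447,298), plus the grey caddy with the black handle at (410,143). The tote is at (246,196). Its swinging bail sticks out to the image left (+y), with the bar at column 168; the fixed bail's bar is at column 265.

```bash
cat > fit.py <<'E'
from h import *
from scipy.optimize import minimize
def box(l,w,z0,z1): return [(a*l/2,b*w/2,z) for a in(-1,1) for b in(-1,1) for z in(z0,z1)]
CAD=np.array(box(150,100,0,50)+box(150,16,98,112)); TOTE=np.array(box(240,160,0,90))
def hullmask(pts):
    m=np.zeros((400,640),np.uint8); cv2.fillConvexPoly(m,cv2.convexHull(np.round(pts*16).astype(np.int32)),1,shift=4); return m
def fit(M,masks,x0,cs):
    H=[hullmask(np.argwhere(m)[:,::-1].astype(float)) for m in masks.values()]
    def P(x): c,s=np.cos(x[2]),np.sin(x[2]); return M@np.array([[c,s,0],[-s,c,0],[0,0,1]])+[x[0],x[1],0]
    def f(x):
        r=0
        for n,h in zip(masks,H):
            g=hullmask(np.array([proj(n,p,cs[n]) for p in P(x)])); r+=1-(g&h).sum()/(g|h).sum()
        return r
    b=min((minimize(f,[x0[0],x0[1],x0[2]+d],method="Nelder-Mead",options=dict(initial_simplex=[[x0[0],x0[1],x0[2]+d],[x0[0]+15,x0[1],x0[2]+d],[x0[0],x0[1]+15,x0[2]+d],[x0[0],x0[1],x0[2]+d+.2]])) for d in(-.2,0,.2)),key=lambda r:r.fun)
    return b.x,b.fun
E
python3 - <<'E'
from fit import *
cs={n:cam(n) for n in("top","scene")}
im={n:cv2.imread(f"pics/{n}1.png") for n in cs}
def blue(n):
    h=cv2.cvtColor(im[n],cv2.COLOR_BGR2HSV); m=cv2.inRange(h,(105,130,40),(125,255,255))
    k,l,s,_=cv2.connectedComponentsWithStats(cv2.morphologyEx(m,cv2.MORPH_CLOSE,np.ones((7,7)))); return l==1+np.argmax(s[1:,4])
def sil(t,at):
    o={}
    for n in cs:
        get_image(n)
        d=min(silhouettes(n,t),key=lambda d:np.hypot(*(np.array(d["at"])-at[n]))); print(t,n,d["at"],d["conf"]); o[n]=d["pixels"]
    return o
B={n:blue(n) for n in cs}
p=ray("top",(248,196),45); print(p)
xt,e=fit(TOTE,B,(p[0],p[1],np.pi/2),cs); print("tote",xt,e)
p=ray("top",(385,218),50); xw,e=fit(CAD,sil("white_caddy_handle",dict(top=(382,222),scene=(262,205))),(p[0],p[1],np.pi/2+.25-.5),cs); print("white",xw,e)
p=ray("top",(410,143),50); xg,e=fit(CAD,sil("grey_caddy",dict(top=(410,143),scene=(217,284))),(p[0],p[1],np.pi/2),cs); print("grey",xg,e)
for q in ((357,210),(418,224),(387,217)): print("handle px ray",ray("top",q,112))
c,s=np.cos(xt[2]),np.sin(xt[2])
W=lambda x,y,z:(xt[0]+c*x-s*y,xt[1]+s*x+c*y,z)
for n in cs:
    I=im[n].copy()
    def line(a,b,col): cv2.line(I,*[tuple(int(round(v)) for v in proj(n,q,cs[n])) for q in(a,b)],col,1)
    for X,Y in((-48,98),(163.5,121)): line(W(X,-77,Y),W(X,77,Y),(0,0,255))
    for X in(-120,120): line(W(X,-80,90),W(X,80,90),(0,255,255))
    for Y in(-80,80): line(W(-120,Y,90),W(120,Y,90),(0,255,255))
    for x in(xw,xg):
        u=np.array([np.cos(x[2]),np.sin(x[2])])*75; a=(*(x[:2]-u),112); b=(*(x[:2]+u),112); line(a,b,(255,0,255))
    cr=I[100:260,150:470] if n=="top" else I[160:320,170:520]
    cv2.imwrite(f"pics/fit_{n}.png",cv2.resize(cr,None,fx=2.2,fy=2.2))
a=cv2.imread("pics/fit_top.png");b=cv2.imread("pics/fit_scene.png");w=max(a.shape[1],b.shape[1])
pad=lambda i:cv2.copyMakeBorder(i,0,0,0,w-i.shape[1],cv2.BORDER_CONSTANT)
o=np.vstack([pad(a),pad(b)]);cv2.imwrite("pics/fit.png",cv2.resize(o,None,fx=.84,fy=.84) if o.shape[0]>600 else o)
E
```

```text
[491.18905792 139.30789635  45.        ]
tote [487.14523227 139.33753644   1.58072611] 0.0683797723886359
white_caddy_handle top [384.1, 221.0] 0.9
white_caddy_handle scene [263.2, 203.0] 0.68
white [ 437.21239505 -182.71350807    1.33794072] 0.07401805277093954
grey_caddy top [409.8, 140.2] 0.71
grey_caddy scene [216.7, 283.8] 0.88
grey [ 631.86225969 -253.12700049    1.66830214] 0.06147540815549657
handle px ray [ 451.06816564 -119.36928395  112.        ]
handle px ray [ 421.28433048 -253.14037881  112.        ]
handle px ray [ 436.10160684 -185.44421776  112.        ]
```

View pics/fit.png

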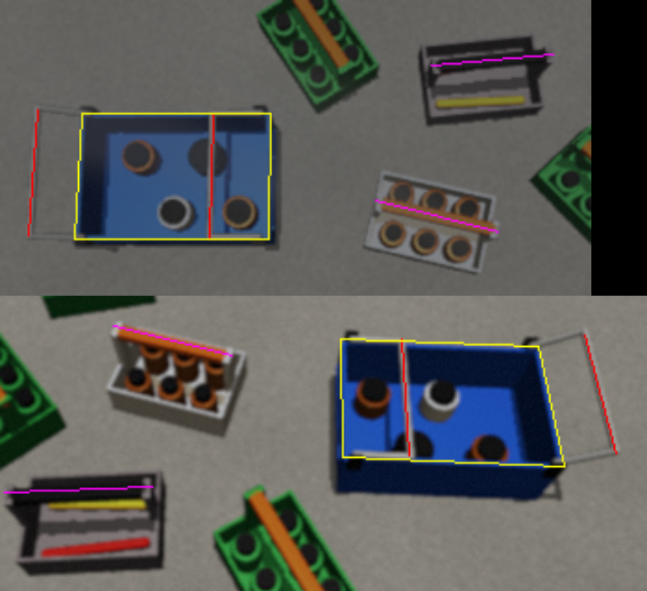

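The overlay fits both the tote and the white caddy (orange handle, white body), so that's my pick. Next I work out the tool axes and the moves in tool coordinates.

```bash
cat >> h.py <<'E'
def tool():
    o=get_obs(); M=R.from_rotvec(o["orientation"]).as_matrix(); return o,M
def go(target,yawx=None):
    """print shift in tool axes to world TCP target, and turn about tool y so that tool x is along angle yawx (mod pi)"""
    o,M=tool(); s=M.T@(np.array(target)-o["ee_pos"]); a=np.arctan2(M[1,0],M[0,0])
    print("t",round(o["t"],2),"pos",o["ee_pos"].round(1),"xang",a.round(3),"q1,q6",o["qpos"][[0,5]].round(2),"F",o["ft_force"].round(1),"w",round(o["width"],1))
    print("shift tool",s.round(1))
    if yawx is not None:
        d=(yawx-a+np.pi/2)%np.pi-np.pi/2; print("world turn",d.round(3),"-> tool y turn",(-d).round(3))
E
python3 - <<'E'
from h import *
o,M=tool(); print(M.round(3))
go((487,303,240),np.pi/2)
E
```

```text
[[ 0.292  0.     0.957]
 [-0.957  0.     0.292]
 [-0.    -1.     0.   ]]
t 1.25 pos [ 182.2 -597.8  239.7] xang -1.275 q1,q6 [-1.29 -0.02] F [0.8 0.1 1.8] w 88.0
shift tool [-7.729e+02 -3.000e-01  5.541e+02]
world turn -0.296 -> tool y turn 0.296
```

Emit:
arm_command(targets=[[-32.2,0,23.1,0],[-32.2,0,23.1,0],[-32.2,0,23.1,0],[-32.2,0,23.1,0],[-32.2,0,23.1,0],[-32.2,0,23.1,0],[-32.2,0,23.1,0],[-32.2,0,23.1,0],[-32.2,0,23.1,0],[-32.2,0,23.1,0],[-32.2,0,23.1,0],[-32.2,0,23.1,0],[-32.2,0,23.1,0],[-32.2,0,23.1,0],[-32.2,0,23.1,0],[-32.2,0,23.1,0],[-32.2,0,23.1,0],[-32.2,0,23.1,0],[-32.2,0,23.1,0],[-32.2,0,23.1,0]], gripper=50)

```text
t: 2.92
ee_pos: [436.6, 155.1, 239.9]
orientation: [-1.334, 0.988, -0.988]
ft_force: [0.2, -0.7, -0.0]
width: 44.4
```

Emit:
arm_command(targets=[[-32.2,0,23.1,0],[-32.2,0,23.1,0],[-32.2,0,23.1,0],[-32.2,0,23.1,0],[0,0,0,0.0987],[0,0,0,0.0987],[0,0,0,0.0987],[0,0,0,0],[0,0,0,0]])

```text
t: 3.67
ee_pos: [487.2, 303.0, 239.6]
orientation: [-1.211, 1.207, -1.207]
ft_force: [0.3, -0.1, 0.7]
width: 43.6
```

```bash
python3 - <<'E'
from h import *
go((487,303,123),np.pi/2)
I=get_image("wrist"); c=cam("wrist")
def dot(P,col):
    u=proj("wrist",P,c); cv2.circle(I,tuple(int(v) for v in u),3,col,-1); print(u)
for x in(410,487,564): dot((x,303,121),(0,0,255))
dot((487,247,98),(255,0,255))
cv2.imwrite("pics/w1.png",I)
E
```

```text
t 3.67 pos [487.2 303.  239.6] xang -1.568 q1,q6 [0.54 2.1 ] F [ 0.3 -0.1  0.7] w 43.6
shift tool [  0.  116.6  -0.2]
world turn -0.003 -> tool y turn 0.003
[315.36514016 275.12748291]
[315.53494913 202.18639704]
[315.73473995 116.36667451]
[371.07774936 195.60857258]
```

View pics/w1.png

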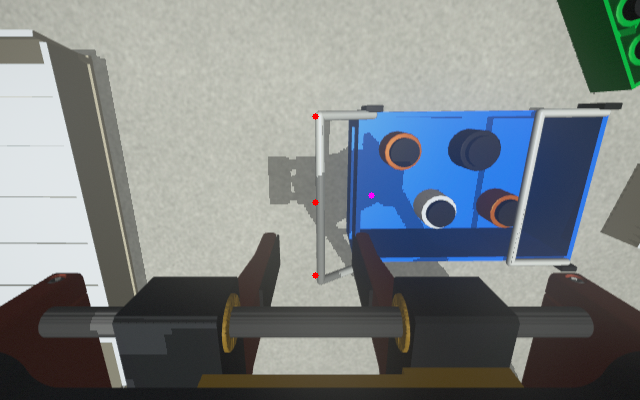

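The wrist view shows the swinging bail's bar at column ~320 (rows 113–281), about 4 px tote-ward of my prediction. The fixed bar runs from about (540,112) to (512,263). I'll correct the tote pose from these.

```bash
python3 - <<'E'
from h import *
c=cam("wrist")
for q,z in(((320,113),121),((322,281),121),((540,112),98),((512,263),98)): print(q,ray("wrist",q,z,c).round(1))
E
```

```text
(320, 113) [566.8 299.4 121. ]
(322, 281) [403.3 296.2 121. ]
(540, 112) [568.   94.7  98. ]
(512, 263) [411.5  90.1  98. ]
```

Emit:
arm_command(targets=[[2.5,30,0,0],[2.5,30,0,-0.02],[0,30,0,0],[0,27,0,0],[0,0,0,0],[0,0,0,0]])

```text
t: 4.22
ee_pos: [486.6, 297.4, 122.0]
orientation: [-1.222, 1.195, -1.194]
ft_force: [-0.1, 0.2, 0.6]
width: 43.7
```

Emit:
arm_command(targets=[[0,0,0,0],[0,0,0,0],[0,0,0,0],[0,0,0,0],[0,0,0,0],[0,0,0,0]], gripper=0)

```text
t: 4.72
ee_pos: [487.7, 298.7, 123.5]
orientation: [-1.216, 1.195, -1.194]
ft_force: [-4.4, 13.9, 6.0]
width: 7.7
```

```bash
python3 - <<'E'
from h import *
go((487,298,122),1.595); print(tool()[1].round(3))
c=cam("wrist"); I=get_image("wrist"); cv2.imwrite("pics/w2.png",I)
E
```

```text
t 4.72 pos [487.7 298.7 123.5] xang -1.551 q1,q6 [0.53 2.08] F [-4.4 13.9  6. ] w 7.7
shift tool [ 0.7  1.5 -0.7]
world turn 0.005 -> tool y turn -0.005
[[ 0.019  0.001  1.   ]
 [-1.     0.002  0.019]
 [-0.002 -1.     0.001]]
```

View pics/w2.png

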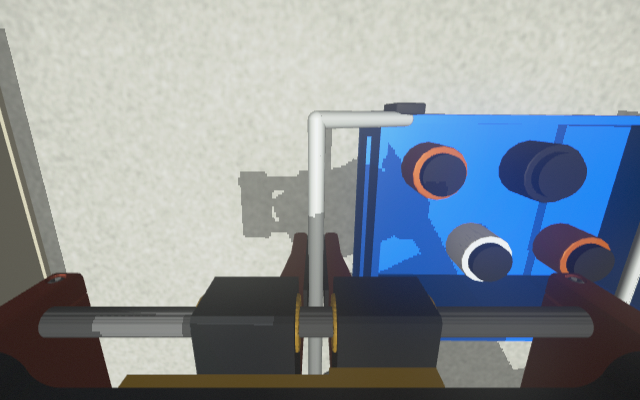

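Gripped: the opening reads 7.7 mm, which matches the wire, and the view shows the bar between the fingers. Now I follow the arc.

Emit:
arm_command(targets=[[5.4,-8.3,0,0],[6.7,-7.3,0,0],[7.8,-6.1,0,0],[8.7,-4.7,0,0],[9.4,-3.3,0,0]])

```text
t: 5.18
ee_pos: [487.9, 258.9, 152.5]
orientation: [-1.219, 1.195, -1.195]
ft_force: [3.9, 1.1, -15.1]
width: 7.0
```

Emit:
arm_command(targets=[[9.8,-1.7,0,0],[9.9,0,0,0],[9.8,1.6,0,0],[9.4,3.2,0,0],[8.7,4.7,0,0],[7.9,6.1,0,0]])

```text
t: 5.68
ee_pos: [488.7, 205.0, 138.2]
orientation: [-1.216, 1.198, -1.194]
ft_force: [0.6, 19.6, -14.0]
width: 7.1
```

Emit:
arm_command(targets=[[6.7,7.3,0,0],[5.4,8.3,0,0],[4.0,9.1,0,0],[1.5,9.6,0,0],[0,9.9,0,0],[0,4,0,0],[0,0,0,0],[0,0,0,0]])

```text
t: 6.35
ee_pos: [491.9, 188.9, 93.5]
orientation: [-1.211, 1.193, -1.195]
ft_force: [-4.1, 11.5, 19.9]
width: 6.9
```

```bash
python3 - <<'E'
from h import *
go((487,188,100),1.595)
E
```

```text
t 6.35 pos [491.9 188.9  93.5] xang -1.552 q1,q6 [0.34 1.89] F [-4.1 11.5 19.9] w 6.9
shift tool [ 0.8 -6.5 -4.8]
world turn 0.005 -> tool y turn -0.005
```

Emit:
arm_command(targets=[[0,0,0,0],[0,0,0,0],[0,0,0,0],[0,0,0,0],[0,-35,0,0],[0,-40,0,0],[0,-40,0,0],[0,-40,0,0],[0,0,0,0],[0,0,0,0]], gripper=40)

```text
t: 7.18
ee_pos: [490.5, 186.9, 247.3]
orientation: [-1.214, 1.192, -1.196]
ft_force: [0.5, -1.0, -0.2]
width: 35.4
```

```bash
python3 - <<'E'
from h import *
go((437,-184,240),-0.22)
I=get_image("wrist"); c=cam("wrist")
for X in(188,92):
    for x in(411,488,565): u=proj("wrist",(x,X,98),c); cv2.circle(I,tuple(int(v) for v in u),2,(0,0,255),-1); print(x,X,u.round())
cv2.imwrite("pics/w3.png",I)
E
```

```text
t 7.18 pos [490.5 186.9 247.3] xang -1.551 q1,q6 [0.34 1.89] F [ 0.5 -1.  -0.2] w 35.4
shift tool [369.8   6.6 -60.8]
world turn 1.331 -> tool y turn -1.331
411 188 [313. 262.]
488 188 [314. 195.]
565 188 [316. 117.]
411 92 [400. 264.]
488 92 [407. 197.]
565 92 [416. 119.]
```

View pics/w3.png

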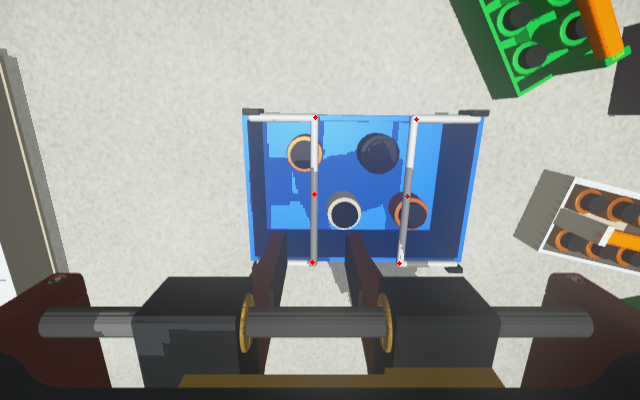

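Wrist view: the bail lies in (bar at column 314, rows 117–263), parallel to the fixed bar (column ~408). Both sit on my predicted dots, so the tote centre is about (488,140). Next, the white caddy.

Emit:
arm_command(targets=[[37,0,-6.1,0],[37,0,-6.1,0],[37,0,-6.1,0],[37,0,-6.1,0],[37,0,-6.1,0],[37,0,-6.1,0],[37,0,-6.1,0],[37,0,-6.1,0],[37,0,-6.1,0],[37,0,-6.1,0],[0,0,0,-0.121],[0,0,0,-0.121],[0,0,0,-0.121],[0,0,0,-0.121],[0,0,0,-0.121],[0,0,0,-0.121]], gripper=60)

```text
t: 8.57
ee_pos: [434.1, -183.8, 242.8]
orientation: [-1.474, 0.644, -0.636]
ft_force: [0.3, -0.9, 0.3]
width: 52.8
```

Emit:
arm_command(targets=[[0,0,0,-0.121],[0,0,0,-0.121],[0,0,0,-0.121],[0,0,0,-0.121],[0,0,0,-0.121],[0,0,0,0],[0,0,0,0],[0,0,0,0]])

```text
t: 9.23
ee_pos: [435.0, -184.0, 244.1]
orientation: [-1.563, 0.177, -0.174]
ft_force: [0.3, -0.0, -0.3]
width: 52.7
```

```bash
python3 - <<'E'
from h import *
go((437,-184,105),-0.22)
I=get_image("wrist"); c=cam("wrist")
u=np.array([np.cos(1.35),np.sin(1.35)])
for k in(-66,0,66): p=proj("wrist",(437+k*u[0],-184+k*u[1],112),c); cv2.circle(I,tuple(int(v) for v in p),2,(255,0,255),-1); print(p.round())
print([(d["at"],d["conf"]) for d in tip_of("wrist","white_caddy_handle")])
cv2.imwrite("pics/w4.png",I)
E
```

```text
t 9.23 pos [ 435.  -184.   244.1] xang -0.224 q1,q6 [-0.43 -0.2 ] F [ 0.3 -0.  -0.3] w 52.7
shift tool [  2.3 139.1   0.3]
world turn 0.004 -> tool y turn -0.004
[317. 258.]
[317. 197.]
[317. 127.]
[([392.1, 363.9], 0.93), ([317.1, 192.7], 0.77)]
```

View pics/w4.png

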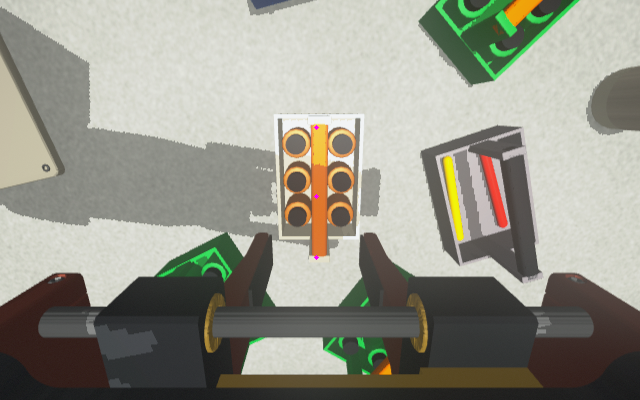

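Emit:
arm_command(targets=[[1.5,35,1,0],[1.5,35,1,0],[0.5,30,0,0],[0,22,0,0],[0,17,0,0],[0,0,0,0],[0,0,0,0]])

```text
t: 9.92
ee_pos: [439.1, -182.8, 105.7]
orientation: [-1.563, 0.175, -0.172]
ft_force: [-0.7, -0.3, 0.3]
width: 53.1
```

Emit:
arm_command(targets=[[0,0,0,0],[0,0,0,0],[0,0,0,0],[0,0,0,0],[0,0,0,0],[0,0,0,0],[0,-3,0,0],[0,-5,0,0],[0,-8,0,0],[0,-12,0,0],[0,-15,0,0],[0,0,0,0],[0,0,0,0]], gripper=0)

```text
t: 11.0
ee_pos: [440.2, -183.2, 150.0]
orientation: [-1.565, 0.171, -0.174]
ft_force: [0.3, -1.0, -6.2]
width: 15.8
```

Emit:
arm_command(targets=[[0,-15,0,0],[0,-25,0,0],[0,-25,0,0],[0,-25,0,0],[0,-20,5,0],[0,-15,10,0],[-2,0,18,0],[-2,0,24,0],[-2.5,0,28,0],[-2.5,0,30,0],[-2.5,0,32,0],[-2.5,0,32,0],[-2.5,0,32,0],[-2.5,0,30,0],[-2,0,28,0],[-2,0,24,0],[-2,0,18,0],[-1.5,0,10,0],[0,0,4.5,0]])

```text
t: 12.58
ee_pos: [484.2, 141.5, 273.3]
orientation: [-1.565, 0.173, -0.17]
ft_force: [0.1, -1.2, -6.3]
width: 15.9
```

Emit:
arm_command(targets=[[0,0,0,-0.04],[0,0,0,-0.075],[0,0,0,-0.075],[0,0,0,-0.04],[0,0,0,0],[0,0,0,0],[0,0,0,0]])

```text
t: 13.17
ee_pos: [484.7, 139.8, 274.1]
orientation: [-1.571, -0.006, 0.007]
ft_force: [0.3, -0.7, -5.7]
width: 15.6
```

```bash
python3 - <<'E'
from h import *
go((488,140,208),0.01)
a=get_image("wrist"); cw=cam("wrist"); b=get_image("scene")
o=get_obs()["ee_pos"]
for k in(-75,75): print(k,proj("wrist",(o[0],o[1]+k,o[2]+7),cw).round(), proj("scene",(o[0],o[1]+k,o[2])).round())
cv2.imwrite("pics/w5.png",np.vstack([a[:,:],cv2.resize(b[60:320,250:550],(640,555))])[:, :] if 0 else np.hstack([cv2.resize(a,(480,300)),cv2.resize(b[60:290,280:540],(320,283))[:300] if 0 else cv2.resize(b[60:300,290:546],(320,300))]))
E
```

```text
t 13.17 pos [484.7 139.8 274.1] xang 0.008 q1,q6 [0.26 0.25] F [ 0.3 -0.7 -5.7] w 15.6
shift tool [ 3.4 66.1  0.2]
world turn 0.002 -> tool y turn -0.002
-75 [313. 382.] [391. 157.]
75 [315. 123.] [479. 161.]
```

View pics/w5.png

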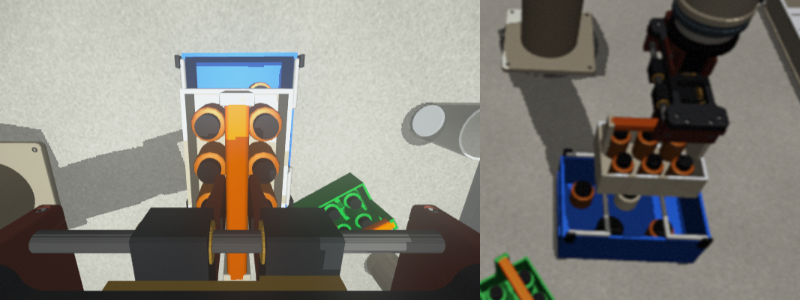

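The caddy hangs level. The bar's far end is at wrist row ~124 (123 predicted), so the grip is centred. Now I lower it gently.

Emit:
arm_command(targets=[[1,8,0,0],[1.4,12,0,0],[1,12,0,0],[0,10,0,0],[0,7,0,0],[0,5,0,0],[0,3,0,0],[0,2,0,0],[0,2,0,0],[0,1,0,0],[0,1,0,0],[0,1,0,0],[0,0,0,0],[0,0,0,0],[0,0,0,0]])

```text
t: 14.52
ee_pos: [488.3, 140.5, 210.4]
orientation: [-1.571, -0.008, 0.008]
ft_force: [0.2, -0.4, -6.1]
width: 15.8
```

Emit:
arm_command(targets=[[0,1,0,0],[0,1,0,0],[0,1,0,0],[0,0,0,0],[0,0,0,0],[0,0,0,0]])

```text
t: 15.02
ee_pos: [488.3, 140.6, 208.3]
orientation: [-1.57, -0.008, 0.007]
ft_force: [-3.7, -0.1, 4.8]
width: 15.6
```

Contact: the force went from -6 to +5 N at z 208, as expected. Release and lift straight up.

Emit:
arm_command(targets=[[0,0,0,0],[0,0,0,0],[0,0,0,0],[0,0,0,0],[0,0,0,0],[0,0,0,0],[0,-5,0,0],[0,-15,0,0],[0,-30,0,0],[0,-30,0,0],[0,-30,0,0],[0,0,0,0],[0,0,0,0]], gripper=50)

```text
t: 16.1
ee_pos: [489.1, 140.7, 319.3]
orientation: [-1.57, -0.011, 0.005]
ft_force: [0.5, 0.4, -0.7]
width: 44.1
```

```bash
python3 - <<'E'
from h import *
go((488,140,208),0.01)
a=get_image("wrist"); cw=cam("wrist"); b=get_image("scene")
for k in(-66,0,66):
    for I,n,c in((a,"wrist",cw),(b,"scene",None)):
        p=proj(n,(488,140+k,214),c); cv2.circle(I,tuple(int(v) for v in p),2,(255,0,255),-1)
print([(d["at"],d["conf"],ray("wrist",d["at"],207,cw).round(1)) for d in tip_of("wrist","white_caddy_handle")])
print([(d["at"],d["conf"]) for d in tip_of("scene","white_caddy_handle")],proj("scene",(488,140,207)))
cv2.imwrite("pics/w6.png",np.hstack([cv2.resize(a,(480,300)),cv2.resize(b[60:300,290:546],(320,300))]))
E
```

```text
t 16.1 pos [489.1 140.7 319.3] xang 0.01 q1,q6 [0.26 0.25] F [ 0.5  0.4 -0.7] w 44.1
shift tool [ -1.6 111.2  -0.8]
world turn 0.0 -> tool y turn -0.0
[([312.4, 203.4], 0.9, array([486.2, 140.8, 207. ]))]
[([423.4, 184.8], 0.89), ([216.2, 125.5], 0.79), ([155.9, 196.5], 0.74), ([326.6, 298.1], 0.71)] [425.23027236 183.74525344]
```

View pics/w6.png

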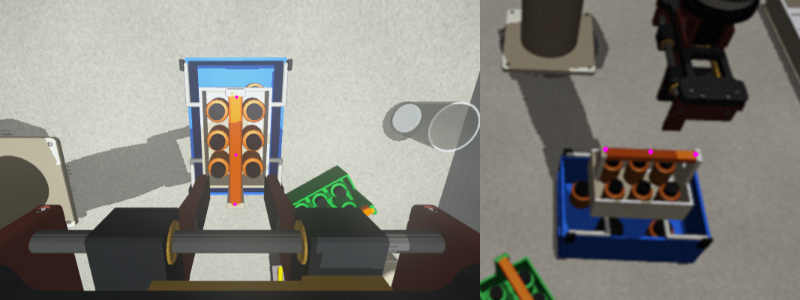

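The caddy stands upright on both bails. The handle is at about (486,141), against a tote centre of about (488,140), and the gripper is clear.

```bash
python3 -c "
from workcell import close_job; print(close_job())"
```

```text
the job is handed in; nothing more can be done
None
```

I swung the bail fully in, then lifted the white caddy by its orange handle and set it upright on the two bails. The job was handed in at about 16 s of the 54 s allowed; it gives no verdict.

- **Bail:** I gripped the bar and followed its arc down until it pushed back with about 20 N, which I took as the stop. The wrist picture showed it level and parallel to the fixed bail. I didn't measure the angle itself.
- **White caddy:** it touched the bails at tool height 208 mm (about 207 mm expected), and I released it after a gentle descent. The last pictures put the handle middle about 2 mm from the tote's estimated centre of (488, 140), upright and in line with the tote.
- **Clearance:** the gripper was open about 110 mm above the handle and touching nothing.
- **Grey caddy and green look-alikes:** the arm never went near the grey caddy and I did not touch the green ones. I did not re-measure their positions at the end.
- **Disagreement along the way:** the close view put the bail bar about 4 mm nearer the tote than the first fit. I used the close view.

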